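Find the heavy side of a hand-cranked rotator drum

ROBOT

A 6-joint arm with a two-finger parallel gripper is mounted at the origin on a cart in front of the work surface, level with it; the furniture and walls round the work are solid. World frame = base frame: x ahead of the robot, y to its left, z up, the work surface at z = 0. Lengths are in m, angles in degrees, forces in N, time in s.
With the tool pointing down it reaches from about 0.35 to 0.975 m from the base axis. Payload 17.4 kg.
Tool frame: the origin (TCP) lies at the very end of the fingers, on their centre line; the grasp point (between the pads) lies grip_depth behind it (grip_depth is the distance from the TCP to the grasp point, in m); z points along the fingers, y is the line along which they close (so a half turn about z gives the same grasp; the last joint's range is limited). The gripper opens to 85 mm and grips with 20 to 120 N. Pads are 22 mm wide; open, the fingers measure 114 mm over their backs; the gripper's body (76 mm by 85 mm) begins 54 mm behind the grasp point. The pads swing forward as they close: fully open they stand 13 mm farther back than shut.
Start: joints at [71.345, 6.646, 82.598, -0, 90.757, -2.166], TCP at [0.192, 0.647, 0.231] pointing down, gripper open.
Joint ranges: [-162.19, 162.19], [-47.58, 125.68], [4.15, 143.07], [-65.23, 245.23], [0.69, 171.88], [-170.13, 170.13]. Speed limits (degrees/s): [108.29, 108.29, 127.2, 180, 180, 180].

INTERFACE

Orientations are given as [roll, pitch, yaw] about the fixed x, y, z axes, in that order (R = Rz(yaw) Ry(pitch) Rx(roll)).
In Python, from workcell import read_state, get_image, finish_job, grip_depth gives the robot as it stands.
- The arm moves only by the tool jog_arm, never from a script. Its argument "deltas" is a list of rows, each an object of numbers: "x", "y", "z": the shift along the world's x, y, z normalised to -1 to 1, where 1 is 20 cm; "rx", "ry", "rz": the turn, a rotation vector about the world's x, y, z normalised to -1 to 1, where 1 is 90 degrees. A call has exactly 8 rows; each row is the pose to reach, as a shift and turn from the pose commanded when the call began; what a row does not reach only later rows make up. A row lasts 1/8 s, in which the tool goes at most 62.5 mm and 10.7 degrees, less where a joint would pass 70% of its speed; a pose out of reach is approached as far as the arm can. A call with a number of a shift or a turn outside -1 to 1 is refused whole. A call with a gripper value outside its range is refused whole. "gripper" is the gripper command: -1 is shut, 1 is fully open, values between are in proportion, set as the call begins (left out, the last holds). The fingers move at their own pace and stop on an object; "newtons" is the grip in N (left out, the last holds). Time passes only in rows, so rows that repeat a pose let the fingers close, or fill a call up. It gives the time, the measured TCP pose, the force, the opening and the grip force at its end, in the units of the state.
- read_state(): the state, without advancing time (a new reading comes with each control period).
- get_image(name): name is "scene" or "side" or "wrist"; returns a dict with "img" (420x560x3 uint8, red, green, blue), "mtx" (3x3 intrinsics, pixels), "eye" and "attitude" of the camera in the world. Camera axes: x right, y up, looking along -z (the intrinsics and any distortion apply to the point x, -y, -z); pixel columns grow to the right and rows downward; lengths in m; the calibration is good to about 2 mm. The wrist camera is an equidistant fisheye: a pixel r from the principal point sees the ray r / f radians off the axis. A picture is of the moment at which its call begins. There is no depth.
- finish_job(): hands the job in; it is judged then, once.
The state is a dict: "time": time; "joint_positions": joint angles; "qd": joint speeds; "effort": joint torques, N m; "tcp_pos": TCP position; "tcp_rot": TCP orientation; "wrist_force": force on the tool from outside, world axes, zero at the start; "wrist_torque": the same for the moment, N m; "opening": opening from 0.0 (shut) to 1.0 (fully open); "grip_force": force on a finger pad.
Only numpy, scipy, OpenCV 4.12 (cv2) and the standard library are available. Lean on these libraries where they do the work, as an engineer would, in place of code of your own. Each camera call takes 0.05 s, during which the arm holds its last target. There are 200 camera calls.

TASK

Before a counterweight is fitted, find the heavy side of the closed drum on the hand-cranked rotator: slide its transport lock on top fully back, away from the crank, to the end stop, then crank the drum slowly at least one whole turn from where it was parked and feel at the handle where it is heavy. Turn the drum so that its heavy side is straight down and finish there, still gripping the crank handle and holding it still. Leave the lock open, and do not disturb the timer, the beaker and the bottle beside the stand.

Things in the scene. Friction and masses are not known exactly. Their poses are not given: they have to be found in the camera images.
- stand: Grey stand, fixed on the bench: base 205 (x) x 130 (y) x 15 mm. Origin on the bench top under the drum's front face, mid width; its -x points to the crank (roughly to the robot), y left, z up. A 44 mm wide bearing post in front of the drum reaches 127 mm above the bench, one behind it 191 mm; that one carries two rails over the drum (top 191 mm).
- drum (a point): Centre of the closed grey drum, 110 mm above the bench: cylinder 110 mm in diameter, 55 mm long, axle level along the stand's x. Inside, one unmarked side is heavier, another every time. With that side level with the axle it pulls with 0.17 to 0.22 N m; the bearings drag with 0.25 N m either way, so the drum stays where it is left and does not swing down by itself.
- axle (a point): Point on the axle line, 110 mm above the bench, level with the middle of the handle: centre of the upright circle of 38 mm radius that the handle's middle goes round. Axes as the stand's. The force to crank at the handle is 1 to 13 N: most where the heavy side rises past axle height, least where it sinks past axle height.
- crank (a joint): Angle of crank and drum, rad: 0 with the handle straight above the axle; grows clockwise seen from the crank end (up, then the stand's -y, then down). It can go two turns either way. Starts within 0.06 of 0; while locked it has only about 0.1 rad of play.
- handle: Black round crank handle, 16 mm in diameter, 65 mm long, parallel to the axle, free to spin on its pin, so fingers need not turn with it. Origin at its middle, 38 mm off the axle line, 73 mm before the drum's face; x along it (the stand's x). The crank arm (16 mm wide, hub 18 mm) begins 35 mm behind the origin. It can be gripped from above all round its circle, fingers closing along the stand's y.
- lock (a joint): Transport lock slide, m: 0 (starts at 0 to 4 mm) with its bar between two teeth on the drum, so that it cannot turn; 0.030 at the back end stop, drum free. It moves along the stand's +x (away from the crank), takes about 2.5 N and stays where it is left.
- lock_grip (a point): Point to grip on the lock, on the axis of a black upright post, 14 x 14 mm and 30 mm high, on a carriage 40 x 40 x 6 mm on the rails over the drum. The point is 222 mm above the bench, 6 mm below the post's top, 24 mm above the carriage plate. Axes as the stand's; moves with the lock.
- timer: Bystander: flat bench timer 64 x 64 x 24 mm, in front and right of the stand. Origin under its centre.
- beaker: Bystander: small clear glass beaker, 54 mm in diameter, 68 mm high, right of the stand. Origin under its centre.
- bottle: Bystander: glass bottle with a screw cap, 50 mm in diameter, 106 mm high, right of the stand. Origin under its centre.

How it is judged (in metres and radians):
On the way, in this order (a step that is already met when the one before it is completed fails the run):
1. the transport lock is fully back at its end stop (value of joint lock above 0.0275 m), for 0.2 s.
2. the drum has been cranked one whole turn from where it was parked, either way round ((value of joint crank above 6.1 rad or value of joint crank below -6.1 rad)), for 0.05 s.
At the end, for the whole second after the job is handed in: The drum's hidden heavy side is straight below the axle within 0.3 rad (17 degrees), the drum is still (under 0.1 rad/s), the fingers grip the crank handle (over 1 N), the lock is at its back end (over 26.5 mm), and timer, beaker and bottle stand within 20 mm of where they were (z of load_c0 in the frame of stand below 0.11 m and y of load_c0 in the frame of stand between -0.0098 and 0.0098 m and contact force between the fingers and handle above 1 N and value of joint lock above 0.0265 m and velocity of joint crank between -0.1 and 0.1 rad/s and distance of each of timer, beaker, bottle from where it was at the start of the episode below 0.02 m and angle between each of beaker, bottle's own z axis and vertical below 0.2 rad); the arm keeps its last pose, push and grip.
It fails at once if the timer, beaker or bottle is pushed away or knocked over (distance of any of timer, beaker, bottle from where it was at the start of the episode above 0.03 m or angle between any of beaker, bottle's own z axis and vertical above 0.4 rad).
It also fails if it takes over 67 s, if anything falls off the work surface, if the arm or the gripper's body presses on something with over 40 N, if the wrist force passes 120 N, or if a joint passes its speed limit or range.

## Working session

There is one attempt and no reset: what is moved stays moved. The work goes in short steps, Python scripts to look and compute and a tool call to move; the robot and the scene stay as the last step left them, time stands still between calls to the robot, and variables do not carry over. Pictures are saved under pics/ and viewed, at most 10 in all, crops included, and the job is handed in when it is done.

Besides the shell and the picture viewer there is one more tool, called after "Request:" as name(argument=value, ...), one argument or row to a line, values as JSON. jog_arm: Moves the arm, as the interface text tells. Scaled input: -1 to 1 covers 20 cm each way for a shift and 90 degrees each way for a turn. Its arguments: {"type":"object","properties":{"deltas":{"type":"array","items":{"type":"object","properties":{"x":{"type":"number"},"y":{"type":"number"},"z":{"type":"number"},"rx":{"type":"number"},"ry":{"type":"number"},"rz":{"type":"number"}}}},"gripper":{"type":"number"},"newtons":{"type":"number"}},"required":["deltas"]}

```bash
mkdir -p pics; ls; python3 - <<'E'
from workcell import *
import cv2,numpy as np
print(grip_depth); print(read_state())
ims=[]
for n in("scene","side"):
    d=get_image(n); print(n,d["mtx"],d["eye"],d["attitude"]); cv2.imwrite(f"pics/{n}0.png",d["img"][:,:,::-1])
E
```

```text
pics
0.0187
{'time': 0.0, 'joint_positions': array([ 7.13440241e+01,  6.67244349e+00,  8.26356006e+01,  1.22912620e-03,
        9.07563577e+01, -2.16638418e+00]), 'qd': array([ 0.04376925, -0.06080631,  0.02526066,  0.03884748, -0.02628142,
       -0.00833889]), 'effort': array([ 5.68443811e-04, -7.31954098e+01, -6.32520962e+01, -4.09970153e-05,
        5.93901277e-03, -3.81946882e-05]), 'tcp_pos': array([0.19154085, 0.64705362, 0.23058353]), 'tcp_rot': array([-1.79935691e+02, -3.66264523e-03,  1.63510422e+02]), 'wrist_force': array([-0.54442887,  0.46406102, -0.30819639]), 'wrist_torque': array([-0.0095341 , -0.01530406,  0.04637191]), 'grip_force': 0.0, 'opening': 0.9995550758741788}
scene [[482.27444553   0.         290.13395113]
 [  0.         482.27444553 206.74090753]
 [  0.           0.           1.        ]] [-0.01067273 -0.81011919  0.8871214 ] [ 39.17497767  -0.37762967 -43.64018523]
side [[511.07632785   0.         282.83973768]
 [  0.         511.07632785 211.39662581]
 [  0.           0.           1.        ]] [ 0.10125856 -1.13656579  0.7129839 ] [ 54.61376272   1.18513918 -24.97808157]
```

View pics/scene0.png

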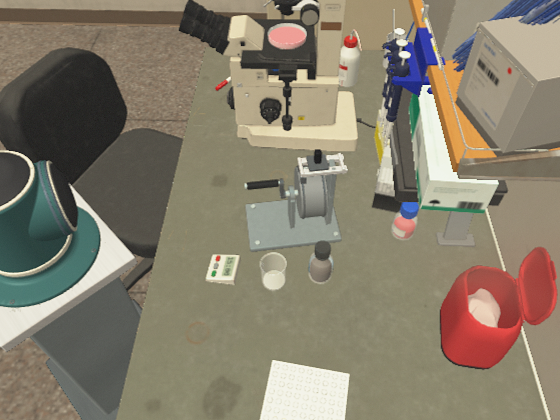

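View pics/side0.png

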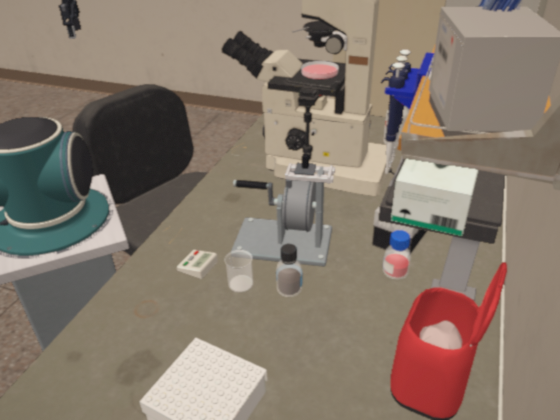

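Scene view: lock post near (318,158), handle (247–282,184), base corners about (249,202), (335,196), (340,240), (250,246). Side view: handle (235–270,184), lock post about (305,165). I'll zoom in on both.

```bash
python3 - <<'E'
import cv2,numpy as np
a=cv2.imread("pics/scene0.png")[140:255,235:355]; b=cv2.imread("pics/side0.png")[145:270,225:345]
f=lambda i:cv2.resize(i,None,fx=3.3,fy=3.3,interpolation=cv2.INTER_CUBIC)
a=cv2.copyMakeBorder(f(a),0,33,0,0,0);b=f(b)
c=np.hstack([a[:412],b[:412]]);print(c.shape)
cv2.imwrite("pics/crop.png",c)
E
```

```text
(412, 792, 3)
```

View pics/crop.png

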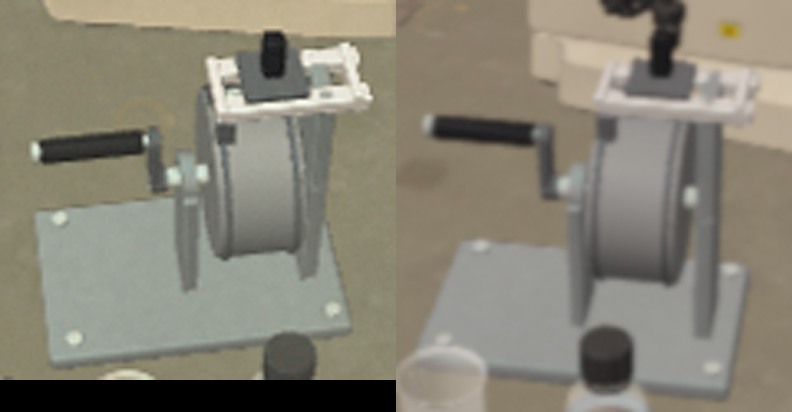

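The crop shows the handle clearly (scene crop (40,153)–(143,142), side crop (435,127)–(536,133)). It also shows the lock post tops at (273,36) and (663,36), and the base plate corners. Next I triangulate these.

```bash
cat > h.py <<'E'
import numpy as np,cv2
from scipy.spatial.transform import Rotation as R
from workcell import *
S=(np.array([[482.274,0,290.134],[0,482.274,206.741],[0,0,1]]),np.array([-0.01067273,-0.81011919,0.8871214]),[39.17497767,-0.37762967,-43.64018523])
D=(np.array([[511.076,0,282.84],[0,511.076,211.397],[0,0,1]]),np.array([0.10125856,-1.13656579,0.7129839]),[54.61376272,1.18513918,-24.97808157])
def ray(c,u,v):
    d=np.linalg.inv(c[0])@[u,v,1]; d=R.from_euler('xyz',c[2],degrees=True).apply([d[0],-d[1],-d[2]])
    return c[1],d/np.linalg.norm(d)
def plane(c,uv,z):
    o,d=ray(c,*uv); return o+d*(z-o[2])/d[2]
def tri(a,b):
    rs=[ray(S,*a),ray(D,*b)]; A=sum(np.eye(3)-np.outer(d,d) for o,d in rs); y=sum((np.eye(3)-np.outer(d,d))@o for o,d in rs)
    return np.linalg.solve(A,y)
E
python3 - <<'E'
from h import *
np.set_printoptions(precision=4,suppress=True)
s=lambda x,y:(235+x/3.3,140+y/3.3)
d=lambda x,y:(225+(x-396)/3.3,145+y/3.3)
for n,a,b,z in [("post top",(273,36),(663,36),.228),("post bot",(274,74),(661,74),.198),("h front",(40,152.5),(435,127),.148),("h back",(143,142),(536,133),.148)]:
    print(n,tri(s(*a),d(*b)),plane(S,s(*a),z),plane(D,d(*b),z))
for n,a in [("FL",(37,213)),("FR",(52,357)),("BR",(350,325))]: print(n,plane(S,s(*a),.015))
for n,a in [("FL",(462,243)),("BR",(727,388)),("BL",(747,268))]: print(n,plane(D,d(*a),.015))
for n,p in [("timer",(223,268)),("beaker",(274,283)),("bottle",(320,275))]: print(n,plane(S,p,.0))
E
```

```text
post top [ 0.5037 -0.3556  0.2218] [ 0.499  -0.3598  0.228 ] [ 0.4985 -0.3655  0.228 ]
post bot [ 0.4972 -0.3648  0.2018] [ 0.4993 -0.3626  0.198 ] [ 0.5009 -0.3586  0.198 ]
h front [ 0.3825 -0.278   0.1484] [ 0.3819 -0.278   0.148 ] [ 0.3834 -0.2769  0.148 ]
h back [ 0.4345 -0.3164  0.1503] [ 0.4343 -0.3154  0.148 ] [ 0.4374 -0.3121  0.148 ]
FL [ 0.4138 -0.2245  0.015 ]
FR [ 0.3412 -0.3252  0.015 ]
BR [ 0.5034 -0.4429  0.015 ]
FL [ 0.4125 -0.2264  0.015 ]
BR [ 0.5046 -0.444   0.015 ]
BL [ 0.5768 -0.3411  0.015 ]
timer [ 0.2704 -0.3149  0.    ]
beaker [ 0.3251 -0.4173  0.    ]
bottle [ 0.4093 -0.4703  0.    ]
```

```bash
python3 - <<'E'
from h import *
np.set_printoptions(precision=3,suppress=True)
for n,a,b in [("eyepiece L",(184,10),(228,43)),("eyepiece R low",(212,50),(247,62)),("scopebase near",(240,135),(275,170)),("focus knob",(270,110),(297,139)),("base right",(355,148),(385,187))]: print(n,tri(a,b),plane(S,a,.0))
E
```

```text
eyepiece L [0.517 0.087 0.325] [0.84  0.618 0.   ]
eyepiece R low [ 0.502 -0.046  0.308] [0.759 0.353 0.   ]
scopebase near [ 0.592  0.014 -0.033] [ 0.566 -0.018  0.   ]
focus knob [ 0.608 -0.099  0.114] [0.695 0.004 0.   ]
base right [ 0.755 -0.273  0.02 ] [ 0.755 -0.264 -0.   ]
```

Request:
jog_arm(
  deltas=[
    {"x": 0.04,"y": -0.12,"z": 0.05},
    {"x": 0.08,"y": -0.25,"z": 0.1},
    {"x": 0.12,"y": -0.4,"z": 0.15},
    {"x": 0.16,"y": -0.55,"z": 0.2},
    {"x": 0.2,"y": -0.7,"z": 0.2},
    {"x": 0.25,"y": -0.8,"z": 0.2},
    {"x": 0.28,"y": -0.9,"z": 0.2},
    {"x": 0.31,"y": -1,"z": 0.2},
  ],
  gripper=1,
)

```text
$.deltas[0]: bad value
```

Request:
jog_arm(
  deltas=[
    {"x": 0.05,"y": -0.12},
    {"x": 0.1,"y": -0.25},
    {"x": 0.15,"y": -0.38},
    {"x": 0.2,"y": -0.5},
    {"x": 0.25,"y": -0.62},
    {"x": 0.3,"y": -0.75},
    {"x": 0.35,"y": -0.88},
    {"x": 0.4,"y": -1},
  ],
)

```text
$.deltas[0]: bad value
```

Request:
jog_arm(
  deltas=[
    {"x": 0.02,"y": -0.12},
    {"x": 0.04,"y": -0.25},
    {"x": 0.06,"y": -0.38},
    {"x": 0.08,"y": -0.5},
    {"x": 0.1,"y": -0.62},
    {"x": 0.12,"y": -0.75},
    {"x": 0.14,"y": -0.88},
    {"x": 0.15,"y": -1},
  ],
)

```text
$.deltas[0]: bad value
```

Request:
jog_arm(
  deltas=[
    {"x": 0.01,"y": -0.12},
    {"x": 0.02,"y": -0.25},
    {"x": 0.03,"y": -0.38},
    {"x": 0.05,"y": -0.5},
    {"x": 0.06,"y": -0.62},
    {"x": 0.08,"y": -0.75},
    {"x": 0.09,"y": -0.88},
    {"x": 0.1,"y": -1},
  ],
)

```text
$.deltas[0]: bad value
```

Request:
jog_arm(
  deltas=[
    {"x": 0.04,"y": -0.1,"rz": -0.03},
    {"x": 0.08,"y": -0.2,"rz": -0.06},
    {"x": 0.13,"y": -0.3,"rz": -0.09},
    {"x": 0.18,"y": -0.4,"rz": -0.12},
    {"x": 0.24,"y": -0.5,"rz": -0.15},
    {"x": 0.3,"y": -0.6,"rz": -0.18},
    {"x": 0.35,"y": -0.7,"rz": -0.2},
    {"x": 0.4,"y": -0.8,"rz": -0.213},
  ],
)

```text
$.deltas[0]: bad value
```

Request:
jog_arm(
  deltas=[
    {"x": 0.04,"y": -0.12,"z": 0.05,"rx": 0,"ry": 0,"rz": 0},
    {"x": 0.08,"y": -0.25,"z": 0.1,"rx": 0,"ry": 0,"rz": 0},
    {"x": 0.12,"y": -0.4,"z": 0.15,"rx": 0,"ry": 0,"rz": 0},
    {"x": 0.16,"y": -0.55,"z": 0.2,"rx": 0,"ry": 0,"rz": 0},
    {"x": 0.2,"y": -0.7,"z": 0.2,"rx": 0,"ry": 0,"rz": 0},
    {"x": 0.25,"y": -0.8,"z": 0.2,"rx": 0,"ry": 0,"rz": 0},
    {"x": 0.28,"y": -0.9,"z": 0.2,"rx": 0,"ry": 0,"rz": 0},
    {"x": 0.31,"y": -1,"z": 0.2,"rx": 0,"ry": 0,"rz": 0},
  ],
  gripper=1,
)

```text
time: 1.1
tcp_pos: [0.2539, 0.4463, 0.271]
tcp_rot: [-180.0, -0.0, 163.5]
wrist_force: [-0.1, 0.4, 0.4]
opening: 1.001
grip_force: 0.0
```

Request:
jog_arm(
  deltas=[
    {"x": 0.05,"y": -0.12,"z": 0,"rx": 0,"ry": 0,"rz": 0},
    {"x": 0.1,"y": -0.25,"z": 0,"rx": 0,"ry": 0,"rz": 0},
    {"x": 0.15,"y": -0.38,"z": 0,"rx": 0,"ry": 0,"rz": 0},
    {"x": 0.2,"y": -0.5,"z": 0,"rx": 0,"ry": 0,"rz": 0},
    {"x": 0.25,"y": -0.62,"z": 0,"rx": 0,"ry": 0,"rz": 0},
    {"x": 0.3,"y": -0.75,"z": 0,"rx": 0,"ry": 0,"rz": 0},
    {"x": 0.35,"y": -0.88,"z": 0,"rx": 0,"ry": 0,"rz": 0},
    {"x": 0.4,"y": -1,"z": 0,"rx": 0,"ry": 0,"rz": 0},
  ],
)

```text
time: 2.1
tcp_pos: [0.3338, 0.246, 0.2712]
tcp_rot: [-180.0, 0.0, 163.5]
wrist_force: [-0.1, 0.7, 0.7]
opening: 0.997
grip_force: 0.0
```

Request:
jog_arm(
  deltas=[
    {"x": 0.02,"y": -0.12,"z": 0,"rx": 0,"ry": 0,"rz": 0},
    {"x": 0.04,"y": -0.25,"z": 0,"rx": 0,"ry": 0,"rz": 0},
    {"x": 0.06,"y": -0.38,"z": 0,"rx": 0,"ry": 0,"rz": 0},
    {"x": 0.08,"y": -0.5,"z": 0,"rx": 0,"ry": 0,"rz": 0},
    {"x": 0.1,"y": -0.62,"z": 0,"rx": 0,"ry": 0,"rz": 0},
    {"x": 0.12,"y": -0.75,"z": 0,"rx": 0,"ry": 0,"rz": 0},
    {"x": 0.14,"y": -0.88,"z": 0,"rx": 0,"ry": 0,"rz": 0},
    {"x": 0.15,"y": -1,"z": 0,"rx": 0,"ry": 0,"rz": 0},
  ],
)

```text
time: 3.1
tcp_pos: [0.3634, 0.0461, 0.2712]
tcp_rot: [180.0, -0.0, 163.5]
wrist_force: [-0.1, -1.1, -0.4]
opening: 1.002
grip_force: 0.0
```

Request:
jog_arm(
  deltas=[
    {"x": 0.01,"y": -0.12,"z": 0,"rx": 0,"ry": 0,"rz": 0},
    {"x": 0.02,"y": -0.25,"z": 0,"rx": 0,"ry": 0,"rz": 0},
    {"x": 0.03,"y": -0.38,"z": 0,"rx": 0,"ry": 0,"rz": 0},
    {"x": 0.05,"y": -0.5,"z": 0,"rx": 0,"ry": 0,"rz": 0},
    {"x": 0.06,"y": -0.62,"z": 0,"rx": 0,"ry": 0,"rz": 0},
    {"x": 0.08,"y": -0.75,"z": 0,"rx": 0,"ry": 0,"rz": 0},
    {"x": 0.09,"y": -0.88,"z": 0,"rx": 0,"ry": 0,"rz": 0},
    {"x": 0.1,"y": -1,"z": 0,"rx": 0,"ry": 0,"rz": 0},
  ],
)

```text
time: 4.1
tcp_pos: [0.3832, -0.1538, 0.2712]
tcp_rot: [180.0, -0.0, 163.5]
wrist_force: [0.4, 0.5, 0.7]
opening: 0.994
grip_force: 0.0
```

Request:
jog_arm(
  deltas=[
    {"x": 0.04,"y": -0.1,"z": 0,"rx": 0,"ry": 0,"rz": -0.03},
    {"x": 0.08,"y": -0.2,"z": 0,"rx": 0,"ry": 0,"rz": -0.06},
    {"x": 0.13,"y": -0.3,"z": 0,"rx": 0,"ry": 0,"rz": -0.09},
    {"x": 0.18,"y": -0.4,"z": 0,"rx": 0,"ry": 0,"rz": -0.12},
    {"x": 0.24,"y": -0.5,"z": 0,"rx": 0,"ry": 0,"rz": -0.15},
    {"x": 0.3,"y": -0.6,"z": 0,"rx": 0,"ry": 0,"rz": -0.18},
    {"x": 0.35,"y": -0.7,"z": 0,"rx": 0,"ry": 0,"rz": -0.2},
    {"x": 0.4,"y": -0.8,"z": 0,"rx": 0,"ry": 0,"rz": -0.213},
  ],
)

```text
time: 5.1
tcp_pos: [0.4643, -0.3138, 0.2709]
tcp_rot: [180.0, -0.0, 144.2]
wrist_force: [-0.4, -0.3, -0.3]
opening: 1.001
grip_force: 0.0
```

```bash
python3 - <<'E'
from h import *
s=read_state();print(s)
for n in("wrist",):
    d=get_image(n); print(n,d["mtx"],d["eye"],d["attitude"]); cv2.imwrite(f"pics/{n}1.png",d["img"][:,:,::-1])
E
```

```text
{'time': 5.1, 'joint_positions': array([-3.66639396e+01, -8.10103565e+00,  9.35686497e+01,  3.06499084e-03,
        9.45614728e+01, -9.08649941e+01]), 'qd': array([-8.53861116e+00,  1.96995517e+01, -1.74389904e+01,  1.17924235e-02,
       -2.42855804e+00,  5.60429160e-01]), 'effort': array([ 1.62827577e+00, -5.55725384e+01, -6.06548953e+01, -3.01620690e-02,
        1.00688715e-01,  8.25620745e-02]), 'tcp_pos': array([ 0.46433246, -0.3138396 ,  0.270885  ]), 'tcp_rot': array([ 1.79996506e+02, -2.90373927e-02,  1.44201298e+02]), 'wrist_force': array([-0.37845244, -0.27315145, -0.26545893]), 'wrist_torque': array([ 0.05113241, -0.02613993, -0.02392659]), 'grip_force': 0.0, 'opening': 1.0011010566551692}
wrist [[325.1922621    0.         282.78569295]
 [  0.         325.1922621  203.97123025]
 [  0.           0.           1.        ]] [ 0.39912968 -0.26565621  0.41306144] [-1.82181378e+01  5.14099210e-03  5.42240726e+01]
```

View pics/wrist1.png

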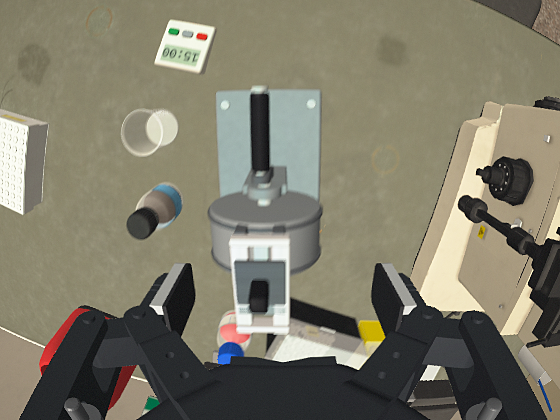

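The wrist view shows the handle at (260,88)–(262,170) and the lock post with its top near (259,283). The stand lies about 20 mm to the right of the gripper centre line, as calculated. I'll check both positions with the fisheye rays.

```bash
python3 - <<'E'
from h import *
np.set_printoptions(precision=4,suppress=True)
o=np.array([0.39912968,-0.26565621,0.41306144]);r=R.from_euler('xyz',[-18.2181378,0.00514,54.2240726],degrees=True)
def w(u,v,z):
    p=np.array([u-282.786,v-203.971])/325.192; t=np.linalg.norm(p); q=p/t*np.sin(t)
    d=r.apply([q[0],-q[1],-np.cos(t)]); return o+d*(z-o[2])/d[2]
ex=np.array([.812,-.5835]);ey=np.array([.5835,.812])
for n,u,v,z in [("post top",259,285,.228),("postbot",259.5,311,.198),("hf",260,94,.148),("hb",261.5,170,.148),("base FL",321,90,.015),("base FR",217,92,.015)]:
    p=w(u,v,z); q=p[:2]-[.4588,-.3338]; print(n,p,q@ex,q@ey)
E
```

```text
post top [ 0.4855 -0.3476  0.228 ] 0.029742359073894352 0.00443018115950709
postbot [ 0.52   -0.3762  0.198 ] 0.07443954118549753 0.0012904489655931328
hf [ 0.384  -0.2773  0.148 ] -0.09373794081656289 0.0022474192074482813
hb [ 0.4353 -0.3136  0.148 ] -0.03081683893341149 0.002672175198521559
base FL [ 0.415  -0.2204  0.015 ] -0.10172723935986931 0.0665427962254933
base FR [ 0.3423 -0.3234  0.015 ] -0.1006682653666503 -0.059507436547021474
```

Request:
jog_arm(
  deltas=[
    {"x": 0.06,"y": -0.08,"z": 0,"rx": 0,"ry": 0,"rz": 0},
    {"x": 0.12,"y": -0.16,"z": 0,"rx": 0,"ry": 0,"rz": 0},
    {"x": 0.178,"y": -0.24,"z": 0,"rx": 0,"ry": 0,"rz": 0},
    {"x": 0.178,"y": -0.24,"z": -0.08,"rx": 0,"ry": 0,"rz": 0},
    {"x": 0.178,"y": -0.24,"z": -0.16,"rx": 0,"ry": 0,"rz": 0},
    {"x": 0.178,"y": -0.24,"z": -0.24,"rx": 0,"ry": 0,"rz": 0},
    {"x": 0.178,"y": -0.24,"z": -0.32,"rx": 0,"ry": 0,"rz": 0},
    {"x": 0.178,"y": -0.24,"z": -0.33,"rx": 0,"ry": 0,"rz": 0},
  ],
)

```text
time: 6.15
tcp_pos: [0.4988, -0.3603, 0.2038]
tcp_rot: [180.0, -0.1, 144.3]
wrist_force: [0.1, 0.2, 1.1]
opening: 1.0
grip_force: 0.0
```

Request:
jog_arm(
  deltas=[
    {"x": 0,"y": 0,"z": 0,"rx": 0,"ry": 0,"rz": 0},
    {"x": 0,"y": 0,"z": 0,"rx": 0,"ry": 0,"rz": 0},
    {"x": 0,"y": 0,"z": 0,"rx": 0,"ry": 0,"rz": 0},
    {"x": 0,"y": 0,"z": 0,"rx": 0,"ry": 0,"rz": 0},
    {"x": 0,"y": 0,"z": 0,"rx": 0,"ry": 0,"rz": 0},
    {"x": 0,"y": 0,"z": 0,"rx": 0,"ry": 0,"rz": 0},
    {"x": 0,"y": 0,"z": 0,"rx": 0,"ry": 0,"rz": 0},
    {"x": 0,"y": 0,"z": 0,"rx": 0,"ry": 0,"rz": 0},
  ],
  gripper=-1,
  newtons=30,
)

```text
time: 7.15
tcp_pos: [0.4996, -0.3604, 0.2058]
tcp_rot: [179.9, 0.0, 144.4]
wrist_force: [2.3, 5.1, 3.1]
opening: 0.154
grip_force: 32.9
```

Request:
jog_arm(
  deltas=[
    {"x": 0.02,"y": -0.0144,"z": 0,"rx": 0,"ry": 0,"rz": 0},
    {"x": 0.04,"y": -0.0287,"z": 0,"rx": 0,"ry": 0,"rz": 0},
    {"x": 0.06,"y": -0.043,"z": 0,"rx": 0,"ry": 0,"rz": 0},
    {"x": 0.08,"y": -0.0575,"z": 0,"rx": 0,"ry": 0,"rz": 0},
    {"x": 0.1,"y": -0.072,"z": 0,"rx": 0,"ry": 0,"rz": 0},
    {"x": 0.12,"y": -0.086,"z": 0,"rx": 0,"ry": 0,"rz": 0},
    {"x": 0.134,"y": -0.0963,"z": 0,"rx": 0,"ry": 0,"rz": 0},
    {"x": 0.134,"y": -0.0963,"z": 0,"rx": 0,"ry": 0,"rz": 0},
  ],
)

```text
time: 8.15
tcp_pos: [0.5238, -0.3776, 0.2052]
tcp_rot: [179.9, -0.5, 144.4]
wrist_force: [-26.6, 25.8, 11.0]
opening: 0.155
grip_force: 34.5
```

Request:
jog_arm(
  deltas=[
    {"x": 0,"y": 0,"z": 0,"rx": 0,"ry": 0,"rz": 0},
    {"x": 0,"y": 0,"z": 0,"rx": 0,"ry": 0,"rz": 0},
    {"x": 0,"y": 0,"z": 0,"rx": 0,"ry": 0,"rz": 0},
    {"x": 0,"y": 0,"z": 0,"rx": 0,"ry": 0,"rz": 0},
    {"x": 0,"y": 0,"z": 0.08,"rx": 0,"ry": 0,"rz": 0},
    {"x": 0,"y": 0,"z": 0.16,"rx": 0,"ry": 0,"rz": 0},
    {"x": 0,"y": 0,"z": 0.25,"rx": 0,"ry": 0,"rz": 0},
    {"x": 0,"y": 0,"z": 0.35,"rx": 0,"ry": 0,"rz": 0},
  ],
  gripper=1,
)

```text
time: 9.15
tcp_pos: [0.526, -0.38, 0.277]
tcp_rot: [-180.0, 0.0, 144.3]
wrist_force: [0.2, -0.1, 0.9]
opening: 1.003
grip_force: 0.0
```

Request:
jog_arm(
  deltas=[
    {"x": -0.08,"y": 0.06,"z": 0,"rx": 0,"ry": 0,"rz": 0},
    {"x": -0.16,"y": 0.12,"z": 0,"rx": 0,"ry": 0,"rz": 0},
    {"x": -0.25,"y": 0.18,"z": 0,"rx": 0,"ry": 0,"rz": 0},
    {"x": -0.34,"y": 0.24,"z": 0,"rx": 0,"ry": 0,"rz": 0},
    {"x": -0.43,"y": 0.3,"z": 0,"rx": 0,"ry": 0,"rz": 0},
    {"x": -0.52,"y": 0.37,"z": 0,"rx": 0,"ry": 0,"rz": 0},
    {"x": -0.616,"y": 0.443,"z": 0,"rx": 0,"ry": 0,"rz": 0},
    {"x": -0.616,"y": 0.443,"z": 0,"rx": 0,"ry": 0,"rz": 0},
  ],
)

```text
time: 10.15
tcp_pos: [0.4023, -0.291, 0.2769]
tcp_rot: [-180.0, 0.1, 144.3]
wrist_force: [0.8, 0.3, 0.5]
opening: 1.004
grip_force: 0.0
```

```bash
python3 - <<'E'
from h import *
s=read_state();print(s['tcp_pos'],s['tcp_rot'],s['wrist_force'])
d=get_image("wrist"); print(d["eye"],d["attitude"]); cv2.imwrite("pics/wrist2.png",d["img"][:,:,::-1])
E
```

```text
[ 0.40226486 -0.29098689  0.27694016] [-1.79993979e+02  1.16836924e-01  1.44340207e+02] [0.75936082 0.29306046 0.45908546]
[ 0.33666338 -0.24271608  0.41891536] [-1.83620496e+01  1.59977620e-02  5.43656565e+01]
```

View pics/wrist2.png

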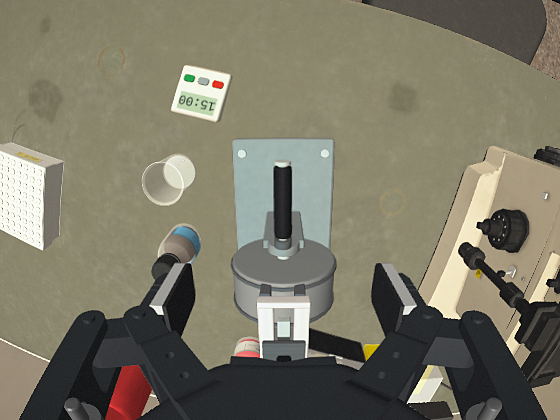

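The handle is centred between the fingers at column 283, and the carriage has moved back to row 348, so the lock is open. Next I descend and grip.

Request:
jog_arm(
  deltas=[
    {"x": 0,"y": 0,"z": -0.1,"rx": 0,"ry": 0,"rz": 0},
    {"x": 0,"y": 0,"z": -0.2,"rx": 0,"ry": 0,"rz": 0},
    {"x": 0,"y": 0,"z": -0.3,"rx": 0,"ry": 0,"rz": 0},
    {"x": 0,"y": 0,"z": -0.4,"rx": 0,"ry": 0,"rz": 0},
    {"x": 0,"y": 0,"z": -0.5,"rx": 0,"ry": 0,"rz": 0},
    {"x": 0,"y": 0,"z": -0.6,"rx": 0,"ry": 0,"rz": 0},
    {"x": 0,"y": 0,"z": -0.7,"rx": 0,"ry": 0,"rz": 0},
    {"x": 0,"y": 0,"z": -0.735,"rx": 0,"ry": 0,"rz": 0},
  ],
)

```text
time: 11.2
tcp_pos: [0.4025, -0.2912, 0.1267]
tcp_rot: [180.0, -0.1, 144.3]
wrist_force: [0.0, 0.7, -0.1]
opening: 1.002
grip_force: 0.0
```

Request:
jog_arm(
  deltas=[
    {"x": 0,"y": 0,"z": 0,"rx": 0,"ry": 0,"rz": 0},
    {"x": 0,"y": 0,"z": 0,"rx": 0,"ry": 0,"rz": 0},
    {"x": 0,"y": 0,"z": 0,"rx": 0,"ry": 0,"rz": 0},
    {"x": 0,"y": 0,"z": 0,"rx": 0,"ry": 0,"rz": 0},
    {"x": 0,"y": 0,"z": 0,"rx": 0,"ry": 0,"rz": 0},
    {"x": 0,"y": 0,"z": 0,"rx": 0,"ry": 0,"rz": 0},
    {"x": 0,"y": 0,"z": 0,"rx": 0,"ry": 0,"rz": 0},
    {"x": 0,"y": 0,"z": 0,"rx": 0,"ry": 0,"rz": 0},
  ],
  gripper=-1,
  newtons=40,
)

```text
time: 12.2
tcp_pos: [0.4028, -0.2917, 0.1287]
tcp_rot: [-180.0, 0.0, 144.3]
wrist_force: [-3.1, -2.0, 5.7]
opening: 0.177
grip_force: 39.2
```

```bash
cat >> h.py <<'E'
def log():
    s=read_state(); open('log.txt','a').write(repr([*s['tcp_pos'],*s['wrist_force'],s['grip_force']])+"\n"); return s
E
python3 - <<'E'
from h import *
s=log();print(s)
ey=np.array([.5835,.812])
# rows for 24 deg per call, 16 calls
for k in range(16):
    f=lambda a:np.array([*(-ey*.038*np.sin(a)),.038*np.cos(a)])/.2
    print(k,[dict(zip("xyz",np.round(f(np.radians(24*k+3*i))-f(np.radians(24*k)),4).tolist())) for i in range(1,9)])
E
```

```text
{'time': 12.2, 'joint_positions': array([-3.88347997e+01, -1.34045947e+01,  1.11349957e+02, -2.23401892e-02,
        8.20196437e+01, -9.31644878e+01]), 'qd': array([-0.07887877, -0.01526376, -0.00896378,  0.02278057,  0.07116882,
       -0.06529619]), 'effort': array([ 2.12508023e+00, -3.87302005e+01, -5.84849954e+01,  1.17570441e+00,
       -3.10744867e-01,  2.39874737e-02]), 'tcp_pos': array([ 0.40282844, -0.29169294,  0.12871474]), 'tcp_rot': array([-1.79975976e+02,  3.37183680e-02,  1.44332790e+02]), 'wrist_force': array([-3.09434474, -2.04565612,  5.7312289 ]), 'wrist_torque': array([-0.46089202,  0.60418176,  0.03668472]), 'grip_force': 39.22738015651703, 'opening': 0.1771436297279612}
0 [{'x': -0.0058, 'y': -0.0081, 'z': -0.0003}, {'x': -0.0116, 'y': -0.0161, 'z': -0.001}, {'x': -0.0173, 'y': -0.0241, 'z': -0.0023}, {'x': -0.0231, 'y': -0.0321, 'z': -0.0042}, {'x': -0.0287, 'y': -0.0399, 'z': -0.0065}, {'x': -0.0343, 'y': -0.0477, 'z': -0.0093}, {'x': -0.0397, 'y': -0.0553, 'z': -0.0126}, {'x': -0.0451, 'y': -0.0628, 'z': -0.0164}]
1 [{'x': -0.0052, 'y': -0.0073, 'z': -0.0043}
[... 4370 characters left out ...]

14 [{'x': -0.0054, 'y': -0.0075, 'z': 0.0038}, {'x': -0.0108, 'y': -0.0151, 'z': 0.0071}, {'x': -0.0164, 'y': -0.0228, 'z': 0.01}, {'x': -0.022, 'y': -0.0307, 'z': 0.0123}, {'x': -0.0277, 'y': -0.0386, 'z': 0.0141}, {'x': -0.0335, 'y': -0.0466, 'z': 0.0154}, {'x': -0.0393, 'y': -0.0547, 'z': 0.0162}, {'x': -0.0451, 'y': -0.0628, 'z': 0.0164}]
15 [{'x': -0.0058, 'y': -0.0081, 'z': -0.0003}, {'x': -0.0116, 'y': -0.0161, 'z': -0.001}, {'x': -0.0173, 'y': -0.0241, 'z': -0.0023}, {'x': -0.0231, 'y': -0.0321, 'z': -0.0042}, {'x': -0.0287, 'y': -0.0399, 'z': -0.0065}, {'x': -0.0343, 'y': -0.0477, 'z': -0.0093}, {'x': -0.0397, 'y': -0.0553, 'z': -0.0126}, {'x': -0.0451, 'y': -0.0628, 'z': -0.0164}]
```

Request:
jog_arm(
  deltas=[
    {"x": -0.006,"y": -0.008,"z": 0,"rx": 0,"ry": 0,"rz": 0},
    {"x": -0.012,"y": -0.016,"z": -0.001,"rx": 0,"ry": 0,"rz": 0},
    {"x": -0.017,"y": -0.024,"z": -0.002,"rx": 0,"ry": 0,"rz": 0},
    {"x": -0.023,"y": -0.032,"z": -0.004,"rx": 0,"ry": 0,"rz": 0},
    {"x": -0.029,"y": -0.04,"z": -0.0065,"rx": 0,"ry": 0,"rz": 0},
    {"x": -0.034,"y": -0.048,"z": -0.009,"rx": 0,"ry": 0,"rz": 0},
    {"x": -0.04,"y": -0.055,"z": -0.0125,"rx": 0,"ry": 0,"rz": 0},
    {"x": -0.045,"y": -0.063,"z": -0.0165,"rx": 0,"ry": 0,"rz": 0},
  ],
)

```text
time: 13.2
tcp_pos: [0.3941, -0.304, 0.1254]
tcp_rot: [180.0, 0.0, 144.3]
wrist_force: [-1.6, 0.4, 5.5]
opening: 0.172
grip_force: 39.3
```

Request:
jog_arm(
  deltas=[
    {"x": -0.005,"y": -0.007,"z": -0.004,"rx": 0,"ry": 0,"rz": 0},
    {"x": -0.01,"y": -0.0145,"z": -0.009,"rx": 0,"ry": 0,"rz": 0},
    {"x": -0.015,"y": -0.021,"z": -0.014,"rx": 0,"ry": 0,"rz": 0},
    {"x": -0.02,"y": -0.028,"z": -0.02,"rx": 0,"ry": 0,"rz": 0},
    {"x": -0.025,"y": -0.034,"z": -0.026,"rx": 0,"ry": 0,"rz": 0},
    {"x": -0.029,"y": -0.0405,"z": -0.0325,"rx": 0,"ry": 0,"rz": 0},
    {"x": -0.033,"y": -0.046,"z": -0.039,"rx": 0,"ry": 0,"rz": 0},
    {"x": -0.037,"y": -0.052,"z": -0.0465,"rx": 0,"ry": 0,"rz": 0},
  ],
)

```text
time: 14.2
tcp_pos: [0.3864, -0.3146, 0.1157]
tcp_rot: [-180.0, 0.0, 144.3]
wrist_force: [0.2, -3.2, 3.8]
opening: 0.171
grip_force: 39.2
```

Request:
jog_arm(
  deltas=[
    {"x": -0.004,"y": -0.005,"z": -0.0075,"rx": 0,"ry": 0,"rz": 0},
    {"x": -0.0075,"y": -0.01,"z": -0.0155,"rx": 0,"ry": 0,"rz": 0},
    {"x": -0.0105,"y": -0.0145,"z": -0.0235,"rx": 0,"ry": 0,"rz": 0},
    {"x": -0.0135,"y": -0.019,"z": -0.032,"rx": 0,"ry": 0,"rz": 0},
    {"x": -0.0165,"y": -0.023,"z": -0.041,"rx": 0,"ry": 0,"rz": 0},
    {"x": -0.019,"y": -0.0265,"z": -0.05,"rx": 0,"ry": 0,"rz": 0},
    {"x": -0.021,"y": -0.0295,"z": -0.059,"rx": 0,"ry": 0,"rz": 0},
    {"x": -0.023,"y": -0.032,"z": -0.0685,"rx": 0,"ry": 0,"rz": 0},
  ],
)

```text
time: 15.2
tcp_pos: [0.3819, -0.3208, 0.1018]
tcp_rot: [180.0, 0.0, 144.3]
wrist_force: [3.7, -3.7, 1.9]
opening: 0.173
grip_force: 39.0
```

Request:
jog_arm(
  deltas=[
    {"x": -0.0015,"y": -0.0025,"z": -0.0095,"rx": 0,"ry": 0,"rz": 0},
    {"x": -0.003,"y": -0.004,"z": -0.019,"rx": 0,"ry": 0,"rz": 0},
    {"x": -0.004,"y": -0.0055,"z": -0.029,"rx": 0,"ry": 0,"rz": 0},
    {"x": -0.005,"y": -0.0065,"z": -0.039,"rx": 0,"ry": 0,"rz": 0},
    {"x": -0.0055,"y": -0.0075,"z": -0.049,"rx": 0,"ry": 0,"rz": 0},
    {"x": -0.0055,"y": -0.0075,"z": -0.0585,"rx": 0,"ry": 0,"rz": 0},
    {"x": -0.0055,"y": -0.0075,"z": -0.0685,"rx": 0,"ry": 0,"rz": 0},
    {"x": -0.005,"y": -0.0065,"z": -0.0785,"rx": 0,"ry": 0,"rz": 0},
  ],
)

```text
time: 16.2
tcp_pos: [0.3811, -0.322, 0.0862]
tcp_rot: [180.0, 0.0, 144.3]
wrist_force: [5.3, -2.6, 2.8]
opening: 0.168
grip_force: 39.1
```

Request:
jog_arm(
  deltas=[
    {"x": 0.001,"y": 0.001,"z": -0.01,"rx": 0,"ry": 0,"rz": 0},
    {"x": 0.002,"y": 0.0025,"z": -0.0195,"rx": 0,"ry": 0,"rz": 0},
    {"x": 0.003,"y": 0.0045,"z": -0.0295,"rx": 0,"ry": 0,"rz": 0},
    {"x": 0.005,"y": 0.0065,"z": -0.039,"rx": 0,"ry": 0,"rz": 0},
    {"x": 0.007,"y": 0.0095,"z": -0.048,"rx": 0,"ry": 0,"rz": 0},
    {"x": 0.009,"y": 0.0125,"z": -0.0575,"rx": 0,"ry": 0,"rz": 0},
    {"x": 0.0115,"y": 0.016,"z": -0.0665,"rx": 0,"ry": 0,"rz": 0},
    {"x": 0.014,"y": 0.02,"z": -0.075,"rx": 0,"ry": 0,"rz": 0},
  ],
)

```text
time: 17.2
tcp_pos: [0.384, -0.318, 0.0715]
tcp_rot: [180.0, 0.0, 144.3]
wrist_force: [4.8, -1.1, 6.8]
opening: 0.173
grip_force: 39.4
```

Request:
jog_arm(
  deltas=[
    {"x": 0.003,"y": 0.004,"z": -0.0085,"rx": 0,"ry": 0,"rz": 0},
    {"x": 0.0065,"y": 0.009,"z": -0.0165,"rx": 0,"ry": 0,"rz": 0},
    {"x": 0.01,"y": 0.0135,"z": -0.0245,"rx": 0,"ry": 0,"rz": 0},
    {"x": 0.0135,"y": 0.019,"z": -0.032,"rx": 0,"ry": 0,"rz": 0},
    {"x": 0.0175,"y": 0.0245,"z": -0.0395,"rx": 0,"ry": 0,"rz": 0},
    {"x": 0.022,"y": 0.0305,"z": -0.046,"rx": 0,"ry": 0,"rz": 0},
    {"x": 0.026,"y": 0.0365,"z": -0.0525,"rx": 0,"ry": 0,"rz": 0},
    {"x": 0.031,"y": 0.043,"z": -0.0585,"rx": 0,"ry": 0,"rz": 0},
  ],
)

```text
time: 18.2
tcp_pos: [0.39, -0.3096, 0.06]
tcp_rot: [-180.0, 0.0, 144.3]
wrist_force: [0.6, -1.9, 10.0]
opening: 0.171
grip_force: 39.8
```

Request:
jog_arm(
  deltas=[
    {"x": 0.005,"y": 0.0065,"z": -0.0055,"rx": 0,"ry": 0,"rz": 0},
    {"x": 0.0095,"y": 0.0135,"z": -0.011,"rx": 0,"ry": 0,"rz": 0},
    {"x": 0.015,"y": 0.0205,"z": -0.0155,"rx": 0,"ry": 0,"rz": 0},
    {"x": 0.02,"y": 0.028,"z": -0.02,"rx": 0,"ry": 0,"rz": 0},
    {"x": 0.0255,"y": 0.0355,"z": -0.0235,"rx": 0,"ry": 0,"rz": 0},
    {"x": 0.031,"y": 0.043,"z": -0.027,"rx": 0,"ry": 0,"rz": 0},
    {"x": 0.0365,"y": 0.051,"z": -0.03,"rx": 0,"ry": 0,"rz": 0},
    {"x": 0.042,"y": 0.0585,"z": -0.032,"rx": 0,"ry": 0,"rz": 0},
  ],
)

```text
time: 19.2
tcp_pos: [0.3981, -0.2983, 0.0537]
tcp_rot: [-179.9, 0.0, 144.3]
wrist_force: [-2.6, -6.4, 10.6]
opening: 0.176
grip_force: 39.8
```

Request:
jog_arm(
  deltas=[
    {"x": 0.0055,"y": 0.008,"z": -0.002,"rx": 0,"ry": 0,"rz": 0},
    {"x": 0.0115,"y": 0.016,"z": -0.003,"rx": 0,"ry": 0,"rz": 0},
    {"x": 0.017,"y": 0.024,"z": -0.004,"rx": 0,"ry": 0,"rz": 0},
    {"x": 0.023,"y": 0.032,"z": -0.004,"rx": 0,"ry": 0,"rz": 0},
    {"x": 0.029,"y": 0.04,"z": -0.004,"rx": 0,"ry": 0,"rz": 0},
    {"x": 0.0345,"y": 0.048,"z": -0.003,"rx": 0,"ry": 0,"rz": 0},
    {"x": 0.0405,"y": 0.056,"z": -0.002,"rx": 0,"ry": 0,"rz": 0},
    {"x": 0.046,"y": 0.064,"z": 0,"rx": 0,"ry": 0,"rz": 0},
  ],
)

```text
time: 20.2
tcp_pos: [0.4069, -0.2858, 0.0533]
tcp_rot: [-179.9, 0.0, 144.3]
wrist_force: [-3.1, -11.8, 4.1]
opening: 0.167
grip_force: 39.5
```

Request:
jog_arm(
  deltas=[
    {"x": 0.0055,"y": 0.008,"z": 0.0025,"rx": 0,"ry": 0,"rz": 0},
    {"x": 0.011,"y": 0.0155,"z": 0.005,"rx": 0,"ry": 0,"rz": 0},
    {"x": 0.0165,"y": 0.023,"z": 0.0085,"rx": 0,"ry": 0,"rz": 0},
    {"x": 0.022,"y": 0.0305,"z": 0.0125,"rx": 0,"ry": 0,"rz": 0},
    {"x": 0.0275,"y": 0.038,"z": 0.0165,"rx": 0,"ry": 0,"rz": 0},
    {"x": 0.0325,"y": 0.045,"z": 0.0215,"rx": 0,"ry": 0,"rz": 0},
    {"x": 0.0375,"y": 0.052,"z": 0.0265,"rx": 0,"ry": 0,"rz": 0},
    {"x": 0.042,"y": 0.0585,"z": 0.032,"rx": 0,"ry": 0,"rz": 0},
  ],
)

```text
time: 21.2
tcp_pos: [0.4151, -0.2742, 0.0591]
tcp_rot: [-179.9, -0.0, 144.3]
wrist_force: [0.4, -14.3, -2.4]
opening: 0.169
grip_force: 38.9
```

Request:
jog_arm(
  deltas=[
    {"x": 0.0045,"y": 0.0065,"z": 0.006,"rx": 0,"ry": 0,"rz": 0},
    {"x": 0.009,"y": 0.0125,"z": 0.0125,"rx": 0,"ry": 0,"rz": 0},
    {"x": 0.013,"y": 0.0185,"z": 0.0195,"rx": 0,"ry": 0,"rz": 0},
    {"x": 0.017,"y": 0.024,"z": 0.0265,"rx": 0,"ry": 0,"rz": 0},
    {"x": 0.021,"y": 0.029,"z": 0.034,"rx": 0,"ry": 0,"rz": 0},
    {"x": 0.0245,"y": 0.034,"z": 0.042,"rx": 0,"ry": 0,"rz": 0},
    {"x": 0.028,"y": 0.0385,"z": 0.05,"rx": 0,"ry": 0,"rz": 0},
    {"x": 0.031,"y": 0.043,"z": 0.0585,"rx": 0,"ry": 0,"rz": 0},
  ],
)

```text
time: 22.2
tcp_pos: [0.4214, -0.2652, 0.0702]
tcp_rot: [-179.9, -0.0, 144.3]
wrist_force: [4.9, -12.8, -8.7]
opening: 0.172
grip_force: 39.0
```

Request:
jog_arm(
  deltas=[
    {"x": 0.003,"y": 0.004,"z": 0.0085,"rx": 0,"ry": 0,"rz": 0},
    {"x": 0.0055,"y": 0.0075,"z": 0.0175,"rx": 0,"ry": 0,"rz": 0},
    {"x": 0.0075,"y": 0.0105,"z": 0.027,"rx": 0,"ry": 0,"rz": 0},
    {"x": 0.0095,"y": 0.013,"z": 0.0365,"rx": 0,"ry": 0,"rz": 0},
    {"x": 0.011,"y": 0.0155,"z": 0.046,"rx": 0,"ry": 0,"rz": 0},
    {"x": 0.0125,"y": 0.0175,"z": 0.0555,"rx": 0,"ry": 0,"rz": 0},
    {"x": 0.0135,"y": 0.019,"z": 0.0655,"rx": 0,"ry": 0,"rz": 0},
    {"x": 0.014,"y": 0.02,"z": 0.075,"rx": 0,"ry": 0,"rz": 0},
  ],
)

```text
time: 23.2
tcp_pos: [0.4246, -0.2606, 0.085]
tcp_rot: [-180.0, -0.0, 144.3]
wrist_force: [10.3, -7.5, -12.1]
opening: 0.176
grip_force: 39.1
```

Request:
jog_arm(
  deltas=[
    {"x": 0.0005,"y": 0.0005,"z": 0.01,"rx": 0,"ry": 0,"rz": 0},
    {"x": 0.0005,"y": 0.001,"z": 0.02,"rx": 0,"ry": 0,"rz": 0},
    {"x": 0.0005,"y": 0.0005,"z": 0.03,"rx": 0,"ry": 0,"rz": 0},
    {"x": 0,"y": 0,"z": 0.0395,"rx": 0,"ry": 0,"rz": 0},
    {"x": -0.001,"y": -0.001,"z": 0.0495,"rx": 0,"ry": 0,"rz": 0},
    {"x": -0.002,"y": -0.0025,"z": 0.0595,"rx": 0,"ry": 0,"rz": 0},
    {"x": -0.003,"y": -0.0045,"z": 0.069,"rx": 0,"ry": 0,"rz": 0},
    {"x": -0.005,"y": -0.0065,"z": 0.0785,"rx": 0,"ry": 0,"rz": 0},
  ],
)

```text
time: 24.2
tcp_pos: [0.4241, -0.2614, 0.1009]
tcp_rot: [179.9, -0.0, 144.4]
wrist_force: [14.3, -0.9, -8.9]
opening: 0.171
grip_force: 39.4
```

Request:
jog_arm(
  deltas=[
    {"x": -0.002,"y": -0.0025,"z": 0.0095,"rx": 0,"ry": 0,"rz": 0},
    {"x": -0.004,"y": -0.006,"z": 0.0185,"rx": 0,"ry": 0,"rz": 0},
    {"x": -0.0065,"y": -0.0095,"z": 0.0275,"rx": 0,"ry": 0,"rz": 0},
    {"x": -0.0095,"y": -0.013,"z": 0.0365,"rx": 0,"ry": 0,"rz": 0},
    {"x": -0.0125,"y": -0.0175,"z": 0.045,"rx": 0,"ry": 0,"rz": 0},
    {"x": -0.0155,"y": -0.022,"z": 0.053,"rx": 0,"ry": 0,"rz": 0},
    {"x": -0.0195,"y": -0.027,"z": 0.061,"rx": 0,"ry": 0,"rz": 0},
    {"x": -0.023,"y": -0.032,"z": 0.0685,"rx": 0,"ry": 0,"rz": 0},
  ],
)

```text
time: 25.2
tcp_pos: [0.4198, -0.2676, 0.1152]
tcp_rot: [179.9, -0.0, 144.4]
wrist_force: [12.9, 3.1, -2.2]
opening: 0.171
grip_force: 40.1
```

Request:
jog_arm(
  deltas=[
    {"x": -0.004,"y": -0.0055,"z": 0.007,"rx": 0,"ry": 0,"rz": 0},
    {"x": -0.008,"y": -0.0115,"z": 0.014,"rx": 0,"ry": 0,"rz": 0},
    {"x": -0.0125,"y": -0.0175,"z": 0.0205,"rx": 0,"ry": 0,"rz": 0},
    {"x": -0.017,"y": -0.024,"z": 0.0265,"rx": 0,"ry": 0,"rz": 0},
    {"x": -0.022,"y": -0.0305,"z": 0.032,"rx": 0,"ry": 0,"rz": 0},
    {"x": -0.027,"y": -0.0375,"z": 0.0375,"rx": 0,"ry": 0,"rz": 0},
    {"x": -0.032,"y": -0.0445,"z": 0.042,"rx": 0,"ry": 0,"rz": 0},
    {"x": -0.0375,"y": -0.052,"z": 0.0465,"rx": 0,"ry": 0,"rz": 0},
  ],
)

```text
time: 26.2
tcp_pos: [0.4124, -0.2781, 0.1251]
tcp_rot: [179.9, 0.0, 144.4]
wrist_force: [9.0, 3.9, 3.7]
opening: 0.173
grip_force: 40.8
```

Request:
jog_arm(
  deltas=[
    {"x": -0.0055,"y": -0.0075,"z": 0.004,"rx": 0,"ry": 0,"rz": 0},
    {"x": -0.011,"y": -0.015,"z": 0.007,"rx": 0,"ry": 0,"rz": 0},
    {"x": -0.0165,"y": -0.023,"z": 0.01,"rx": 0,"ry": 0,"rz": 0},
    {"x": -0.022,"y": -0.0305,"z": 0.0125,"rx": 0,"ry": 0,"rz": 0},
    {"x": -0.0275,"y": -0.0385,"z": 0.014,"rx": 0,"ry": 0,"rz": 0},
    {"x": -0.0335,"y": -0.0465,"z": 0.0155,"rx": 0,"ry": 0,"rz": 0},
    {"x": -0.0395,"y": -0.0545,"z": 0.016,"rx": 0,"ry": 0,"rz": 0},
    {"x": -0.045,"y": -0.063,"z": 0.0165,"rx": 0,"ry": 0,"rz": 0},
  ],
)

```text
time: 27.2
tcp_pos: [0.4031, -0.2912, 0.1287]
tcp_rot: [179.9, 0.0, 144.4]
wrist_force: [5.2, 1.7, 8.2]
opening: 0.172
grip_force: 41.0
```

```bash
cat > fit.py <<'E'
from h import *
np.set_printoptions(precision=2,suppress=True)
P=np.array([[.3941,-.304,.1254,-1.6,.4,5.5],[.3864,-.3146,.1157,.2,-3.2,3.8],[.3819,-.3208,.1018,3.7,-3.7,1.9],[.3811,-.322,.0862,5.3,-2.6,2.8],[.384,-.318,.0715,4.8,-1.1,6.8],[.39,-.3096,.06,.6,-1.9,10],[.3981,-.2983,.0537,-2.6,-6.4,10.6],[.4069,-.2858,.0533,-3.1,-11.8,4.1],[.4151,-.2742,.0591,.4,-14.3,-2.4],[.4214,-.2652,.0702,4.9,-12.8,-8.7],[.4246,-.2606,.085,10.3,-7.5,-12.1],[.4241,-.2614,.1009,14.3,-.9,-8.9],[.4198,-.2676,.1152,12.9,3.1,-2.2],[.4124,-.2781,.1251,9,3.9,3.7],[.4031,-.2912,.1287,5.2,1.7,8.2]])
ey=np.array([.5835,.812]); y=P[:,:2]@ey; z=P[:,2]
A=np.c_[2*y,2*z,np.ones(len(y))]; c=np.linalg.lstsq(A,y*y+z*z,rcond=None)[0]; r=np.sqrt(c[2]+c[0]**2+c[1]**2)
th=np.arctan2(-(y-c[0]),z-c[1]); t=np.c_[-np.cos(th),-np.sin(th)]
fy=P[:,3:5]@ey; fz=P[:,5]; F=-(fy*t[:,0]+fz*t[:,1])
print("centre",c[:2]*1000,r*1000); print(np.degrees(th)%360); print(F)
B=np.c_[np.ones(len(F)),np.cos(th),np.sin(th)]; q,res,*_=np.linalg.lstsq(B,F,rcond=None)
print(q,"rms",np.sqrt(res/len(F)),"torque",q*.038)
# F = a + m sin(th+phi): heavy side angle from up = th+phi; rising torque for cw turn = -sin(heavy angle)
m=np.hypot(q[1],q[2]); pk=np.degrees(np.arctan2(q[2],q[1])); print("peak",pk, "amp",m*.038)
print("handle angle with heavy side down:",(pk-90)%360)
E
python3 fit.py
```

```text
centre [-1.39 90.72] 37.98097609895415
[ 24.08  48.86  73.    96.83 120.39 143.85 167.01 190.22 213.53 237.28
 261.34 285.55 310.12 334.76 359.78]
[ 1.69  1.23  1.57  2.66  4.9   6.86  8.92 10.48 10.81 11.39 11.97 10.62
  8.16  6.04  4.38]
[ 6.75 -2.93 -4.37] rms [0.42] torque [ 0.26 -0.11 -0.17]
peak -123.83878922021957 amp 0.19994655429600083
handle angle with heavy side down: 146.16121077978045
```

Clear sinusoid: drag 0.26 N m, imbalance 0.20 N m, force peak at a handle angle of 236°. The heavy side is down at about 146°. I crank on from 360° to 506°.

Request:
jog_arm(
  deltas=[
    {"x": -0.006,"y": -0.008,"z": 0,"rx": 0,"ry": 0,"rz": 0},
    {"x": -0.012,"y": -0.016,"z": -0.001,"rx": 0,"ry": 0,"rz": 0},
    {"x": -0.017,"y": -0.024,"z": -0.002,"rx": 0,"ry": 0,"rz": 0},
    {"x": -0.023,"y": -0.032,"z": -0.004,"rx": 0,"ry": 0,"rz": 0},
    {"x": -0.029,"y": -0.04,"z": -0.0065,"rx": 0,"ry": 0,"rz": 0},
    {"x": -0.034,"y": -0.048,"z": -0.009,"rx": 0,"ry": 0,"rz": 0},
    {"x": -0.04,"y": -0.055,"z": -0.0125,"rx": 0,"ry": 0,"rz": 0},
    {"x": -0.045,"y": -0.063,"z": -0.0165,"rx": 0,"ry": 0,"rz": 0},
  ],
)

```text
time: 28.2
tcp_pos: [0.3939, -0.3041, 0.1253]
tcp_rot: [180.0, 0.0, 144.3]
wrist_force: [3.0, -2.1, 6.0]
opening: 0.171
grip_force: 40.9
```

Request:
jog_arm(
  deltas=[
    {"x": -0.005,"y": -0.007,"z": -0.004,"rx": 0,"ry": 0,"rz": 0},
    {"x": -0.01,"y": -0.0145,"z": -0.009,"rx": 0,"ry": 0,"rz": 0},
    {"x": -0.015,"y": -0.021,"z": -0.014,"rx": 0,"ry": 0,"rz": 0},
    {"x": -0.02,"y": -0.028,"z": -0.02,"rx": 0,"ry": 0,"rz": 0},
    {"x": -0.025,"y": -0.034,"z": -0.026,"rx": 0,"ry": 0,"rz": 0},
    {"x": -0.029,"y": -0.0405,"z": -0.0325,"rx": 0,"ry": 0,"rz": 0},
    {"x": -0.033,"y": -0.046,"z": -0.039,"rx": 0,"ry": 0,"rz": 0},
    {"x": -0.037,"y": -0.052,"z": -0.0465,"rx": 0,"ry": 0,"rz": 0},
  ],
)

```text
time: 29.2
tcp_pos: [0.3864, -0.3146, 0.1157]
tcp_rot: [-180.0, 0.0, 144.3]
wrist_force: [3.6, -5.1, 3.6]
opening: 0.17
grip_force: 40.6
```

Request:
jog_arm(
  deltas=[
    {"x": -0.004,"y": -0.005,"z": -0.0075,"rx": 0,"ry": 0,"rz": 0},
    {"x": -0.0075,"y": -0.01,"z": -0.0155,"rx": 0,"ry": 0,"rz": 0},
    {"x": -0.0105,"y": -0.0145,"z": -0.0235,"rx": 0,"ry": 0,"rz": 0},
    {"x": -0.0135,"y": -0.019,"z": -0.032,"rx": 0,"ry": 0,"rz": 0},
    {"x": -0.0165,"y": -0.023,"z": -0.041,"rx": 0,"ry": 0,"rz": 0},
    {"x": -0.019,"y": -0.0265,"z": -0.05,"rx": 0,"ry": 0,"rz": 0},
    {"x": -0.021,"y": -0.0295,"z": -0.059,"rx": 0,"ry": 0,"rz": 0},
    {"x": -0.023,"y": -0.032,"z": -0.0685,"rx": 0,"ry": 0,"rz": 0},
  ],
)

```text
time: 30.2
tcp_pos: [0.3819, -0.3208, 0.1018]
tcp_rot: [180.0, 0.0, 144.3]
wrist_force: [5.4, -3.4, 1.5]
opening: 0.173
grip_force: 40.5
```

Request:
jog_arm(
  deltas=[
    {"x": -0.0015,"y": -0.0025,"z": -0.0095,"rx": 0,"ry": 0,"rz": 0},
    {"x": -0.003,"y": -0.004,"z": -0.019,"rx": 0,"ry": 0,"rz": 0},
    {"x": -0.004,"y": -0.0055,"z": -0.029,"rx": 0,"ry": 0,"rz": 0},
    {"x": -0.005,"y": -0.0065,"z": -0.039,"rx": 0,"ry": 0,"rz": 0},
    {"x": -0.0055,"y": -0.0075,"z": -0.049,"rx": 0,"ry": 0,"rz": 0},
    {"x": -0.0055,"y": -0.0075,"z": -0.0585,"rx": 0,"ry": 0,"rz": 0},
    {"x": -0.0055,"y": -0.0075,"z": -0.0685,"rx": 0,"ry": 0,"rz": 0},
    {"x": -0.005,"y": -0.0065,"z": -0.0785,"rx": 0,"ry": 0,"rz": 0},
  ],
)

```text
time: 31.2
tcp_pos: [0.3811, -0.322, 0.0862]
tcp_rot: [180.0, 0.0, 144.3]
wrist_force: [6.9, -1.7, 4.2]
opening: 0.17
grip_force: 40.6
```

Request:
jog_arm(
  deltas=[
    {"x": 0.001,"y": 0.001,"z": -0.01,"rx": 0,"ry": 0,"rz": 0},
    {"x": 0.002,"y": 0.0025,"z": -0.0195,"rx": 0,"ry": 0,"rz": 0},
    {"x": 0.003,"y": 0.0045,"z": -0.0295,"rx": 0,"ry": 0,"rz": 0},
    {"x": 0.005,"y": 0.0065,"z": -0.039,"rx": 0,"ry": 0,"rz": 0},
    {"x": 0.007,"y": 0.0095,"z": -0.048,"rx": 0,"ry": 0,"rz": 0},
    {"x": 0.009,"y": 0.0125,"z": -0.0575,"rx": 0,"ry": 0,"rz": 0},
    {"x": 0.0115,"y": 0.016,"z": -0.0665,"rx": 0,"ry": 0,"rz": 0},
    {"x": 0.014,"y": 0.02,"z": -0.075,"rx": 0,"ry": 0,"rz": 0},
  ],
)

```text
time: 32.2
tcp_pos: [0.384, -0.318, 0.0715]
tcp_rot: [180.0, 0.0, 144.3]
wrist_force: [5.7, -0.7, 6.4]
opening: 0.174
grip_force: 41.0
```

Request:
jog_arm(
  deltas=[
    {"x": 0.003,"y": 0.004,"z": -0.0085,"rx": 0,"ry": 0,"rz": 0},
    {"x": 0.0065,"y": 0.009,"z": -0.0165,"rx": 0,"ry": 0,"rz": 0},
    {"x": 0.01,"y": 0.0135,"z": -0.0245,"rx": 0,"ry": 0,"rz": 0},
    {"x": 0.0135,"y": 0.019,"z": -0.032,"rx": 0,"ry": 0,"rz": 0},
    {"x": 0.0175,"y": 0.0245,"z": -0.0395,"rx": 0,"ry": 0,"rz": 0},
    {"x": 0.022,"y": 0.0305,"z": -0.046,"rx": 0,"ry": 0,"rz": 0},
    {"x": 0.026,"y": 0.0365,"z": -0.0525,"rx": 0,"ry": 0,"rz": 0},
    {"x": 0.031,"y": 0.043,"z": -0.0585,"rx": 0,"ry": 0,"rz": 0},
  ],
)

```text
time: 33.2
tcp_pos: [0.39, -0.3097, 0.0601]
tcp_rot: [-180.0, 0.0, 144.3]
wrist_force: [1.3, -1.6, 9.5]
opening: 0.17
grip_force: 41.3
```

Request:
jog_arm(
  deltas=[
    {"x": 0.002,"y": 0.003,"z": -0.002,"rx": 0,"ry": 0,"rz": 0},
    {"x": 0.003,"y": 0.0045,"z": -0.0035,"rx": 0,"ry": 0,"rz": 0},
    {"x": 0.003,"y": 0.0045,"z": -0.0035,"rx": 0,"ry": 0,"rz": 0},
    {"x": 0.003,"y": 0.0045,"z": -0.0035,"rx": 0,"ry": 0,"rz": 0},
    {"x": 0.003,"y": 0.0045,"z": -0.0035,"rx": 0,"ry": 0,"rz": 0},
    {"x": 0.003,"y": 0.0045,"z": -0.0035,"rx": 0,"ry": 0,"rz": 0},
    {"x": 0.003,"y": 0.0045,"z": -0.0035,"rx": 0,"ry": 0,"rz": 0},
    {"x": 0.003,"y": 0.0045,"z": -0.0035,"rx": 0,"ry": 0,"rz": 0},
  ],
)

```text
time: 34.2
tcp_pos: [0.3905, -0.3088, 0.0594]
tcp_rot: [-180.0, 0.0, 144.3]
wrist_force: [1.1, -3.4, 9.1]
opening: 0.167
grip_force: 41.2
```

```bash
python3 - <<'E'
from h import *
s=read_state(); p=s['tcp_pos']; y=p[:2]@[.5835,.812]+.00139
print(s['time'],p,np.degrees(np.arctan2(-y,p[2]-.09072))%360,s['qd'],s['grip_force'],s['wrist_force'])
a=get_image("scene")["img"]; b=cv2.imread("pics/scene0.png"); cv2.imwrite("pics/end.png",a[:,:,::-1])
E
```

```text
34.2 [ 0.39052479 -0.30881053  0.05939624] 145.5438642089167 [ 0.14223526  0.08797491  0.00154212 -0.10718019 -0.03836156 -0.08979098] 41.168696880340576 [ 1.05229271 -3.40088862  9.0783298 ]
```

View pics/end.png

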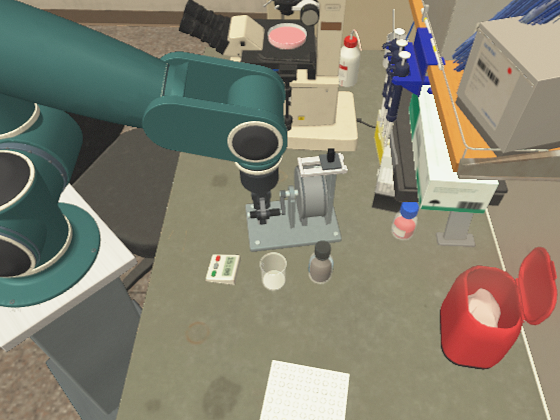

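The handle is at 145.5° and still. The timer (223,268), beaker (273,272) and bottle (320,262) are where they started, and the lock post is back at (331,157). Handing in.

```bash
python3 -c "
from workcell import *
print(finish_job())"
```

```text
the job is handed in; nothing more can be done
None
```

The job is handed in: lock at its back stop, drum cranked one full turn and then on to a handle angle of about 145.5°, where the force fit puts the heavy side straight down (146°), handle still gripped at 41 N, and timer, beaker and bottle unmoved in the last image; the hand-in returned no verdict.

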